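Pile slats on the drilling jig and bring the drill guide to its click

ROBOT

A 7-joint arm with a two-finger parallel gripper is mounted at the origin on the work surface. World frame = base frame: x ahead of the robot, y to its left, z up, the work surface at z = 0. Lengths are in m, angles in rad, forces in N, time in s.
With the tool pointing down it reaches from about 0.425 to 0.925 m from the base axis. Payload 6.8 kg.
Tool frame: the origin (TCP) lies midway between the tips of the shut fingers; the grasp point (between the pads) lies 19 mm behind it (r.grip_depth is the distance from the TCP to the grasp point, in m); x points along the fingers, y is the direction in which the jaws open and shut, and the axes are right-handed (so a half turn about x gives the same grasp; the last joint's range is limited). The gripper opens to 85 mm and grips with 20 to 120 N. Pads are 22 mm wide; open, the fingers measure 114 mm over their backs; the gripper's body (76 mm by 85 mm) begins 54 mm behind the grasp point. The pads swing forward as they close: fully open they stand 13 mm farther back than shut.
Start: joints at [1.156, 0.477, 0.022, 1.555, -0.011, 1.109, -0.083], TCP at [0.204, -0.643, 0.231] pointing down, gripper open.
Joint ranges: [-2.96, 2.96], [-0.34, 2.1], [-1.41, 1.46], [0.24, 2.44], [-1.37, 4.51], [0.17, 1.92], [-2.96, 2.96]. Speed limits (rad/s): [2.39, 2.39, 3.14, 3.14, 3.14, 3.14, 3.14].

INTERFACE

Orientations are given as a 3x3 rotation matrix whose columns are the frame's x, y, z axes.
In Python, from plant import r gives the robot as it stands.
- The arm moves only by the tool apply_moves, never from a script. Its argument "commands" is a list of rows, each a list of 7 numbers: the gripper command: -1 is shut, 1 is fully open, values between are in proportion, then the shift along the tool's x, y, z in cm, then the turn, a rotation vector about the tool's x, y, z in rad. A call has 1 to 20 rows; each row is the pose to reach, as a shift and turn from the pose measured when the call began, along the tool's axes at that moment; what a row does not reach only later rows make up. A row lasts 1/12 s, in which the tool goes at most 41.7 mm and 7.16 degrees, less where a joint would pass 70% of its speed; a pose out of reach is approached as far as the arm can. A call with a gripper value outside its range is refused whole. The fingers move at their own pace and stop on an object; "grip_force" is the grip in N (left out, the last holds). Time passes only in rows, so rows that repeat a pose let the fingers close. It gives the time, the measured TCP pose, the force and the opening at its end, in the units of the state.
- r.state(): the state, without advancing time (a new reading comes with each control period).
- r.grab_frame(name): name is "scene" or "top" or "wrist"; returns a dict with "image" (420x560x3 uint8, red, green, blue), "depth" (420x560 float32, m along the optical axis (not along the pixel's ray), 0 where there is no reading), "camera_matrix" (3x3 intrinsics, pixels), "R" (3x3) and "t" (3): a world point X has camera coordinates R X + t; the wrist camera has in their place "T_tool_cam" (4x4, takes a point from camera to tool coordinates, whose origin is the TCP and whose axes are the tool frame's). Camera axes: x right, y down, z forward; pixel columns grow to the right and rows downward; lengths in m; the calibration is good to about 2 mm. A picture is of the moment at which its call begins: read the wrist's pose just before it.
- r.hand_in(): hands the job in, once; it reports no verdict.
Trained networks look in a picture, given as the dict that the camera call returned (one of the last four; its "shot" number tells which), for a name from the list of things; names that differ only in an ending like _2 or _b are one class to them, and where a whole thing is asked for, a point or a joint stands for the part that bears it (a point fixed in the world has none). Each returns a list of dicts, best first, with "confidence" (0 to 1); they miss things now and then, are a little off and sometimes report something else, mostly with a low value. They report only what shows in the picture. A call takes as long as a camera call. They do not tell look-alikes from the thing itself.
- r.recognise(query, picture): "at" ([column, row] in pixels, amid what is visible of it).
- r.regions_of(query, picture): "pixels" (420x560 bool, what is visible of it) and "at" ([column, row] in pixels, amid what is visible of it).
The state is a dict: "time_s": time; "joints": joint angles; "qd": joint speeds; "tau": joint torques, N m; "tool_pos": TCP position; "ee_rot": TCP orientation; "force": force on the tool from outside, world axes, zero at the start; "moment": the same for the moment, N m; "opening": opening from 0.0 (shut) to 1.0 (fully open).
Only numpy, scipy, OpenCV 4.12 (cv2) and the standard library are available. Lean on these libraries where they do the work, as an engineer would, in place of code of your own. Each camera call takes 0.05 s, during which the arm holds its last target.

TASK

Lay the two loose pine slats flat and square, edges flush, on the slat already lying in the drilling jig, so that the three make one neat pile. Then take the drill guide by its wooden handle and slide it along the rail towards the clamped index block until you feel its ball drop into the notch, and finish still holding the handle, with the guide sitting still in the notch, ready for drilling. Leave everything else on the table where it is.

Things in the scene. Friction and masses are not known exactly. Their poses are not given: they have to be found in the camera images.
- jig: Drilling jig, fixed: dark wooden board 200 (x) x 420 (y) x 12 mm, origin at the centre of its underside. An aluminium rail, 24 wide, its top 30 mm above the board's underside, runs along the jig's y at x = +55 mm. The bed for the pile is centred at x = -45, y = +65 mm, between six small wooden stops that rise 8 mm from the board
- base_slat: Pine slat 38 (x) x 140 (y) x 16 (z) mm that already lies in the jig's bed, between the stops (1.5 mm play); origin at the centre of its underside; loose
- slat_1: Loose pine slat, same size: 38 (x) x 140 (y) x 16 (z) mm, lying flat on the table; origin at the centre of its underside; y along its length
- slat_2: Second loose pine slat, exactly like slat_1. Either may be the lower one in the pile
- guide (a joint): Travel of the drill guide along the jig's +y, m, 0 to 0.27; parked at 0 to 0.03. At 0 its aluminium block (38 x 44 mm, top 78 mm above the jig's underside) is centred at y = -130 mm of the jig. A flat arm 32 mm wide, underside 70 mm above the jig's underside, reaches over the bed and passes above the finished pile (top at 60 mm). Friction about 1.5 N; stays where left
- handle (a point): Wooden handle standing on top of the guide's block, moves with it: 30 (x) x 20 (y) x 38 (z) mm, this point is the centre of its underside, which is 78 mm above the jig's underside; its y is the sliding direction
- index_clamp: Small dark steel block 12 (x) x 30 (y) x 18 (z) mm with a brass screw, clamped to the rail's far (+x) side; origin at the centre of its underside. The notch in the rail lies somewhere within 8 mm of its middle along the jig's y: it is felt, not seen. The guide is in the notch when its block's centre is at the notch
- ball (a joint): How far the guide's sprung ball (16 mm across, hidden under the block) has dropped, m: about 0.0007 on the plain rail, about 0.0033 when seated in the notch (a V 15 mm wide). Over the last 6 mm before the seat the ball draws the guide forward by itself with up to about 10 N; once seated it takes roughly 12 to 18 N along the rail to push the guide on past or back out
- cube_1: Bystander: pine cube 24 mm, between the two loose slats
- cube_2: Bystander: pine cube 30 mm
- cube_3: Bystander: pine cube 30 mm
- bar: Bystander: square pine bar 30 x 80 x 30 mm
- glue: Bystander: white glue bottle, 52 mm across, 130 mm tall
- sanding_block: Bystander: cork sanding block 60 x 90 x 22 mm
- jar: Bystander: open glass, 72 mm across, 90 mm tall
Things that resemble listed ones, but are neither listed nor needed, are in the scene too. What is shaped like the base_slat but orange, pink or purple is not meant.

How it is judged:
On the way:
1. the two slats lie squarely on the base slat, let go, with the guide still away from the pile (((x of slat_1 in the frame of base_slat between -0.005 and 0.005 m and y of slat_1 in the frame of base_slat between -0.006 and 0.006 m and z of slat_1 in the frame of base_slat between 0.012 and 0.02 m and angle between the y axis of each of slat_1, slat_2 and the y axis of base_slat, either way round below 0.08 rad and angle between each of slat_1, slat_2's own z axis and vertical below 0.06 rad and x of slat_2 in the frame of base_slat between -0.005 and 0.005 m and y of slat_2 in the frame of base_slat between -0.006 and 0.006 m and z of slat_2 in the frame of base_slat between 0.028 and 0.036 m) or (x of slat_2 in the frame of base_slat between -0.005 and 0.005 m and y of slat_2 in the frame of base_slat between -0.006 and 0.006 m and z of slat_2 in the frame of base_slat between 0.012 and 0.02 m and angle between the y axis of each of slat_2, slat_1 and the y axis of base_slat, either way round below 0.08 rad and angle between each of slat_2, slat_1's own z axis and vertical below 0.06 rad and x of slat_1 in the frame of base_slat between -0.005 and 0.005 m and y of slat_1 in the frame of base_slat between -0.006 and 0.006 m and z of slat_1 in the frame of base_slat between 0.028 and 0.036 m)) and distance of base_slat from where it was at the start of the episode below 0.012 m and linear speed of each of base_slat, slat_1, slat_2 below 0.03 m/s and contact force between the fingers and base_slat below 0.3 N and contact force between the fingers and slat_1 below 0.3 N and contact force between the fingers and slat_2 below 0.3 N and value of joint guide below 0.08 m), for 0.2 s.
At the end, for the whole second after the job is handed in: Three slats in one pile: each added one within 5 mm across, 6 mm along and 0.08 rad of the base slat, flat and let go; base slat within 12 mm of its start; guide at rest, its ball dropped over 2.4 mm into the notch (guide within about 2 mm of it); fingers hold the handle with over 2 N (((x of slat_1 in the frame of base_slat between -0.005 and 0.005 m and y of slat_1 in the frame of base_slat between -0.006 and 0.006 m and z of slat_1 in the frame of base_slat between 0.012 and 0.02 m and angle between the y axis of each of slat_1, slat_2 and the y axis of base_slat, either way round below 0.08 rad and angle between each of slat_1, slat_2's own z axis and vertical below 0.06 rad and x of slat_2 in the frame of base_slat between -0.005 and 0.005 m and y of slat_2 in the frame of base_slat between -0.006 and 0.006 m and z of slat_2 in the frame of base_slat between 0.028 and 0.036 m) or (x of slat_2 in the frame of base_slat between -0.005 and 0.005 m and y of slat_2 in the frame of base_slat between -0.006 and 0.006 m and z of slat_2 in the frame of base_slat between 0.012 and 0.02 m and angle between the y axis of each of slat_2, slat_1 and the y axis of base_slat, either way round below 0.08 rad and angle between each of slat_2, slat_1's own z axis and vertical below 0.06 rad and x of slat_1 in the frame of base_slat between -0.005 and 0.005 m and y of slat_1 in the frame of base_slat between -0.006 and 0.006 m and z of slat_1 in the frame of base_slat between 0.028 and 0.036 m)) and distance of base_slat from where it was at the start of the episode below 0.012 m and linear speed of each of base_slat, slat_1, slat_2 below 0.03 m/s and contact force between the fingers and base_slat below 0.3 N and contact force between the fingers and slat_1 below 0.3 N and contact force between the fingers and slat_2 below 0.3 N and value of joint ball above 0.0024 m and value of joint guide above 0.13 m and velocity of joint guide between -0.02 and 0.02 m/s and contact force between the fingers and guide above 2 N); the arm keeps its last pose, push and grip.
It fails at once if a bystander is moved more than 30 mm (distance of any of cube_1, cube_2, cube_3, bar, glue, sanding_block, jar from where it was at the start of the episode above 0.03 m).
It also fails if it takes over 72 s, if anything falls off the work surface, if the arm or the gripper's body presses on something with over 40 N, if the wrist force passes 120 N, or if a joint passes its speed limit or range.

## Working session

There is one attempt and no reset: what is moved stays moved. The work goes in short steps, Python scripts to look and compute and a tool call to move; the robot and the scene stay as the last step left them, time stands still between calls to the robot, and variables do not carry over. Pictures are saved under pics/ and viewed, and the job is handed in when it is done.

Besides the shell and the picture viewer there is one more tool, called after "Request:" as name(argument=value, ...) on one line, values as JSON. apply_moves: Moves the arm, as the interface text tells. Its arguments: {"type":"object","properties":{"commands":{"type":"array"},"grip_force":{"type":"number"}},"required":["commands"]}

```bash
ls; mkdir -p pics; python3 - <<'E'
from plant import r
import cv2
s=r.state(); print(s)
for n in ["scene","top","wrist"]:
    f=r.grab_frame(n)
    cv2.imwrite(f"pics/{n}0.png",f["image"][:,:,::-1])
    import pickle; pickle.dump(f,open(f"{n}0.pkl","wb"))
    print(n,f["camera_matrix"].tolist(),f.get("R"),f.get("t"),f.get("T_tool_cam"))
E
```

```text
pics
{'time_s': 0.0, 'joints': array([ 1.15587605,  0.47779094,  0.02232897,  1.55647487, -0.01151033,
        1.10928535, -0.08306884]), 'qd': array([ 0.00148276, -0.00035697,  0.00013392, -0.00070303, -0.00041033,
       -0.00020676, -0.00097347]), 'tau': array([ 2.85784099e-04, -5.96443713e+01,  1.60831511e+00, -2.81195247e+01,
        1.25041135e-02,  9.41281964e-03, -3.91506092e-05]), 'tool_pos': array([ 0.2036823 , -0.64290578,  0.23032175]), 'ee_rot': array([[-6.67986241e-04,  3.02083130e-01, -9.53281352e-01],
       [ 1.70441347e-03, -9.53279836e-01, -3.02083844e-01],
       [-9.99998324e-01, -1.82657343e-03,  1.21903259e-04]]), 'force': array([-0.21738527, -0.09875774,  0.01199466]), 'moment': array([-0.05864237,  0.00453109,  0.00558706]), 'opening': 0.9994329864418205}
scene [[507.86163106643636, 0.0, 273.12721868069974], [0.0, 507.86163106643636, 212.3278880512897], [0.0, 0.0, 1.0]] [[-0.67012332  0.74223348 -0.00491892]
 [ 0.40159003  0.35698516 -0.84337835]
 [-0.62422766 -0.56714289 -0.53729765]] [ 0.36939192 -0.14327285  1.64056545] None
top [[501.7739139065241, 0.0, 278.86028282502275], [0.0, 501.7739139065241, 211.6945062059775], [0.0, 0.0, 1.0]] [[ 0.04327318 -0.99905281 -0.00457372]
 [-0.97626851 -0.04131306 -0.21258651]
 [ 0.2121962   0.01366447 -0.97713154]] [-0.02754256  0.53748344  1.34513273] None
wrist [[291.80924510415144, 0.0, 278.8755220631725], [0.0, 291.80924510415144, 210.49237135815903], [0.0, 0.0, 1.0]] None None [[ 1.37877657e-03 -2.88527123e-01  9.57470730e-01 -1.42123932e-01]
 [ 9.99998920e-01  8.84971532e-04 -1.17333800e-03  8.30949862e-04]
 [-5.08794502e-04  9.57471314e-01  2.88528031e-01 -7.35175907e-02]
 [ 0.00000000e+00  0.00000000e+00  0.00000000e+00  1.00000000e+00]]
```

View pics/top0.png

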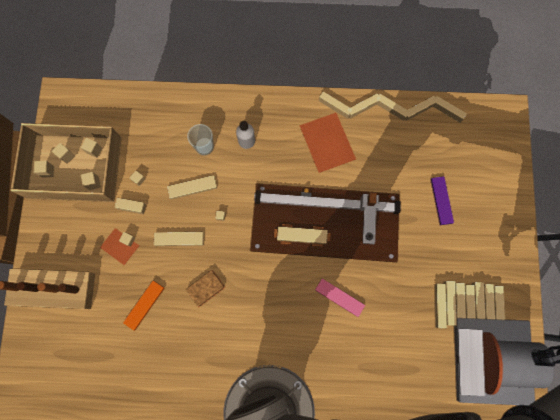

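View pics/scene0.png

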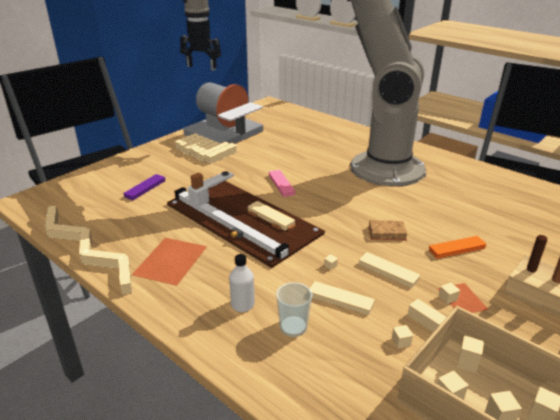

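View pics/wrist0.png

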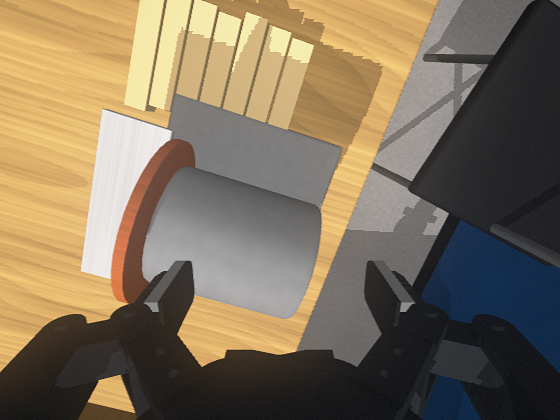

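```bash
cat > h.py <<'E'
import numpy as np, cv2
from plant import r
def save(f,name): cv2.imwrite(f"pics/{name}.png",f["image"][:,:,::-1])
def pts(f,T=None):
    K=f["camera_matrix"]; d=f["depth"]; h,w=d.shape
    u,v=np.meshgrid(np.arange(w),np.arange(h))
    P=np.stack([(u-K[0,2])/K[0,0]*d,(v-K[1,2])/K[1,1]*d,d],-1)
    if "R" in f and f["R"] is not None: W=(P-f["t"])@f["R"]
    else:
        Tc=f["T_tool_cam"]; R,p=T
        W=(P@Tc[:3,:3].T+Tc[:3,3])@R.T+p
    W[d==0]=np.nan
    return W
def rect(W,m,zlo,zhi):
    P=W[m]; P=P[np.isfinite(P[:,0])]; P=P[(P[:,2]>zlo)&(P[:,2]<zhi)]
    (cx,cy),(a,b),ang=cv2.minAreaRect((P[:,:2]*1000).astype(np.float32))
    if b>a: a,b,ang=b,a,ang+90
    ang=(ang+90)%180-90
    return np.round([cx,cy,a,b,ang],1), np.median(P[:,2]), len(P), np.median(P[:,:2],0)
E
python3 - <<'E'
from h import *
f=r.grab_frame("top"); W=pts(f)
for q in ["slat_1","base_slat","handle","index_clamp","jig","guide","cube_1","glue","jar"]:
    try:
      for o in r.regions_of(q,f):
        m=o["pixels"]; u,v=o["at"]
        if o["confidence"]<0.2: continue
        P=W[m];P=P[np.isfinite(P[:,0])]
        print(q,round(o["confidence"],2),np.round([u,v]),m.sum(),"zpct",np.round(np.percentile(P[:,2],[5,50,95])*1000,1), rect(W,m,np.percentile(P[:,2],50)-.004,np.percentile(P[:,2],50)+.004))
    except Exception as e: print(q,e)
print(r.state()["time_s"])
E
```

```text
slat_1 0.94 [196. 186.] 636 zpct [ 9.3 15.9 21.2] (array([611.6, 253.8, 137.5,  40. , -74.2]), np.float64(0.01617681389920412), 483, array([0.61060718, 0.25532004]))
slat_1 0.85 [180. 238.] 669 zpct [ 9.7 15.8 21.3] (array([457.5, 281.3, 140.8,  38.3, -87.1]), np.float64(0.015870135197672476), 507, array([0.45878616, 0.28080012]))
slat_1 0.61 [305. 193.] 60 zpct [15.7 29.4 34.6] (array([601.8, -78.6,  25.1,  23.4,  45.7]), np.float64(0.029620130770205665), 45, array([ 0.6020064 , -0.07951691]))
slat_1 0.46 [206. 288.] 765 zpct [ 4.2 21.6 26.9] (array([322.1, 194.4,  89.5,  60.7, -49.9]), np.float64(0.02162294820170947), 576, array([0.32183596, 0.1932742 ]))
base_slat 0.98 [302. 235.] 704 zpct [20.1 28.1 33.3] (array([481.6, -71.1, 139.7,  39.1,  88.2]), np.float64(0.0281924595940145), 537, array([ 0.48123069, -0.071937  ]))
base_slat 0.96 [439. 201.] 666 zpct [ 9.4 16.  21.4] (array([ 602.7, -472.7,  139.3,   40.3,   10.2]), np.float64(0.015968283871711134), 504, array([ 0.60500194, -0.4721682 ]))
base_slat 0.84 [144. 306.] 779 zpct [ 4.6 15.9 20.5] (array([267.7, 361.4, 140. ,  39.3
[... 1622 characters left out ...]
, 80, array([0.63113818, 0.4155557 ]))
cube_1 0.65 [218. 215.] 69 zpct [14.1 23.3 28.1] (array([529.1, 165.4,  23.6,  20.8,  -4. ]), np.float64(0.0233568193160464), 46, array([0.52968837, 0.16423119]))
cube_1 0.64 [125. 234.] 122 zpct [11.  29.2 35.2] (array([450.5, 424.9,  28.7,  27.5,  64.6]), np.float64(0.029606676714178846), 84, array([0.4498313 , 0.42372615]))
glue 0.92 [244. 134.] 399 zpct [ 13.6  85.8 131.1] (array([760.3, 104.1,  45.7,  42.7, -86.7]), np.float64(0.08647383694460112), 58, array([0.75044313, 0.10167559]))
jar 0.58 [203. 136.] 638 zpct [ 2.8 53.6 91.9] (array([741.2, 229.6,  63.7,  54.3,  29.5]), np.float64(0.05369814143117683), 39, array([0.75253973, 0.23186374]))
0.65
```

```bash
cat >> h.py <<'E'
from scipy.spatial.transform import Rotation as Ro
def tgt(pos,yawdeg,s=None):
    "tool down, tool y at yaw; returns row numbers cm / rad"
    s=s or r.state(); R=s["ee_rot"]; c,q=np.cos(np.radians(yawdeg)),np.sin(np.radians(yawdeg))
    Rt=np.array([[0,c,q],[0,q,-c],[-1,0,0]])
    d=R.T@(np.array(pos)-s["tool_pos"])*100
    w=Ro.from_matrix(R.T@Rt).as_rotvec()
    return np.round(d,2).tolist()+np.round(w,3).tolist()
def st():
    s=r.state(); y=s["ee_rot"][:,1]
    print("t",round(s["time_s"],2),"pos",np.round(s["tool_pos"]*1000,1),"yaw",round(np.degrees(np.arctan2(y[1],y[0])),2),"tilt",np.round(s["ee_rot"][:,0],4),"F",np.round(s["force"],1),"open",round(s["opening"],3))
    return s
E
python3 - <<'E'
from h import *
st(); print(tgt([.5,-.1,.25],-30))
E
```

```text
t 0.65 pos [ 203.9 -643.5  231.3] yaw -72.42 tilt [ 0. -0. -1.] F [-0.7  0.2  0.2] open 0.998
[-1.87, -42.87, -44.64, -0.74, -0.0, -0.0]
```

Request:
apply_moves(commands=[[1, -1.9, -42.9, -44.6, -0.74, 0, 0], [1, -1.9, -42.9, -44.6, -0.74, 0, 0], [1, -1.9, -42.9, -44.6, -0.74, 0, 0], [1, -1.9, -42.9, -44.6, -0.74, 0, 0], [1, -1.9, -42.9, -44.6, -0.74, 0, 0], [1, -1.9, -42.9, -44.6, -0.74, 0, 0], [1, -1.9, -42.9, -44.6, -0.74, 0, 0], [1, -1.9, -42.9, -44.6, -0.74, 0, 0], [1, -1.9, -42.9, -44.6, -0.74, 0, 0], [1, -1.9, -42.9, -44.6, -0.74, 0, 0], [1, -1.9, -42.9, -44.6, -0.74, 0, 0], [1, -1.9, -42.9, -44.6, -0.74, 0, 0], [1, -1.9, -42.9, -44.6, -0.74, 0, 0], [1, -1.9, -42.9, -44.6, -0.74, 0, 0], [1, -1.9, -42.9, -44.6, -0.74, 0, 0], [1, -1.9, -42.9, -44.6, -0.74, 0, 0]])

```text
time_s: 1.98
tool_pos: [0.5029, -0.0916, 0.2514]
ee_rot: [[0.004, 0.871, -0.491], [0.003, -0.491, -0.871], [-1.0, 0.002, -0.005]]
force: [0.6, -0.7, 0.3]
opening: 1.002
```

```bash
python3 - <<'E'
from h import *
st(); print(tgt([.4575,.281,.14],2.9))
E
```

```text
t 1.98 pos [502.9 -91.6 251.4] yaw -29.41 tilt [ 0.0039  0.0035 -1.    ] F [ 0.6 -0.7  0.3] open 1.002
[11.25, -22.27, -30.17, -0.564, -0.004, -0.003]
```

Request:
apply_moves(commands=[[1, 11.3, -22.3, -30.2, -0.56, 0, 0], [1, 11.3, -22.3, -30.2, -0.56, 0, 0], [1, 11.3, -22.3, -30.2, -0.56, 0, 0], [1, 11.3, -22.3, -30.2, -0.56, 0, 0], [1, 11.3, -22.3, -30.2, -0.56, 0, 0], [1, 11.3, -22.3, -30.2, -0.56, 0, 0], [1, 11.3, -22.3, -30.2, -0.56, 0, 0], [1, 11.3, -22.3, -30.2, -0.56, 0, 0], [1, 11.3, -22.3, -30.2, -0.56, 0, 0], [1, 11.3, -22.3, -30.2, -0.56, 0, 0], [1, 11.3, -22.3, -30.2, -0.56, 0, 0], [1, 11.3, -22.3, -30.2, -0.56, 0, 0], [1, 11.3, -22.3, -30.2, -0.56, 0, 0], [1, 11.3, -22.3, -30.2, -0.56, 0, 0]])

```text
time_s: 3.15
tool_pos: [0.4582, 0.2796, 0.1397]
ee_rot: [[0.005, 0.999, 0.044], [0.002, 0.044, -0.999], [-1.0, 0.005, -0.002]]
force: [0.2, -0.9, 0.4]
opening: 1.0
```

```bash
python3 - <<'E'
from h import *
s=st(); f=r.grab_frame("wrist"); save(f,"w1"); W=pts(f,(s["ee_rot"],s["tool_pos"]))
for o in r.regions_of("slat_1",f):
    if o["confidence"]<.3: continue
    P=W[o["pixels"]]; z=np.nanpercentile(P[:,2],[10,50,90]); print(round(o["confidence"],2),np.round(o["at"]),z,rect(W,o["pixels"],z[1]-.004,z[1]+.004))
print(np.nanmedian(W[330:340,60:80].reshape(-1,3),0),np.nanmedian(W[20:40,60:80].reshape(-1,3),0))
print(tgt([.4575,.281,.10],2.9))
E
```

```text
t 3.15 pos [458.2 279.6 139.7] yaw 2.53 tilt [ 0.0045  0.0024 -1.    ] F [ 0.2 -0.9  0.4] open 1.0
0.76 [275. 198.] [0.0144891  0.01539077 0.01627184] (array([457.5, 279.7, 139.3,  38. , -86.7]), np.float64(0.015405592516160305), 5721, array([0.45720599, 0.28733963]))
[0.39449155 0.28775751 0.20729365] [ 2.74489068e-01  4.20640525e-01 -2.56739030e-04]
[3.98, -0.08, -0.12, -0.006, -0.003, -0.005]
```

View pics/w1.png

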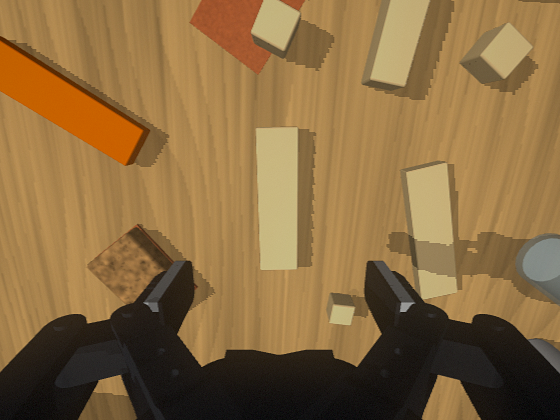

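```bash
python3 - <<'E'
from h import *
print(tgt([.4575,.2805,.03],3.2));print(tgt([.4575,.2805,.00],3.2))
E
```

```text
[10.98, -0.12, -0.05, -0.012, -0.003, -0.005]
[13.98, -0.13, -0.04, -0.012, -0.003, -0.005]
```

Request:
apply_moves(commands=[[1, 6, -0.12, -0.05, -0.012, -0.003, -0.005], [1, 11, -0.12, -0.05, -0.012, -0.003, -0.005], [1, 11, -0.12, -0.05, -0.012, -0.003, -0.005], [1, 12.5, -0.12, -0.05, -0.012, -0.003, -0.005], [1, 13.9, -0.12, -0.05, -0.012, -0.003, -0.005], [1, 13.9, -0.12, -0.05, -0.012, -0.003, -0.005], [1, 13.9, -0.12, -0.05, -0.012, -0.003, -0.005]], grip_force=30)

```text
time_s: 3.83
tool_pos: [0.4579, 0.2802, 0.001]
ee_rot: [[-0.0, 0.998, 0.055], [-0.001, 0.055, -0.998], [-1.0, -0.0, 0.001]]
force: [-0.4, -0.9, -0.1]
opening: 1.0
```

Request:
apply_moves(commands=[[-1, 0, 0, 0, 0, 0, 0], [-1, 0, 0, 0, 0, 0, 0], [-1, 0, 0, 0, 0, 0, 0], [-1, 0, 0, 0, 0, 0, 0], [-1, 0, 0, 0, 0, 0, 0], [-1, 0, 0, 0, 0, 0, 0], [-1, 0, 0, 0, 0, 0, 0], [-1, 0, 0, 0, 0, 0, 0]], grip_force=30)

```text
time_s: 4.5
tool_pos: [0.4585, 0.2805, 0.002]
ee_rot: [[0.001, 0.998, 0.055], [-0.0, 0.055, -0.998], [-1.0, 0.001, 0.0]]
force: [-0.7, -1.5, 7.9]
opening: 0.437
```

```bash
python3 - <<'E'
from h import *
s=st(); f=r.grab_frame("wrist"); save(f,"w2")
E
```

```text
t 4.5 pos [458.5 280.5   2. ] yaw 3.17 tilt [ 1.2e-03 -3.0e-04 -1.0e+00] F [-0.7 -1.5  7.9] open 0.437
```

View pics/w2.png

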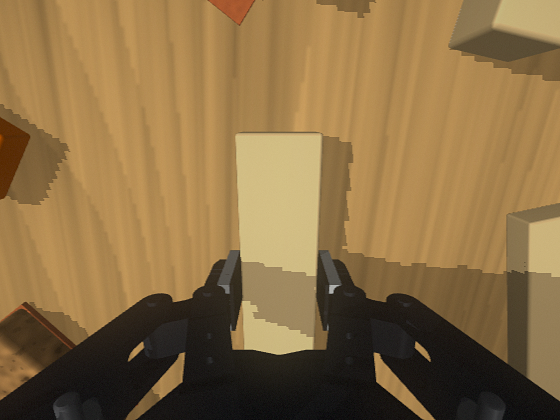

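```bash
python3 - <<'E'
from h import *
print(tgt([.4585,.2805,.11],3.2));print(tgt([.4817,-.071,.11],-1.9))
E
```

```text
[-10.8, 0.01, 0.01, -0.001, 0.0, -0.001]
[-10.79, 0.39, 35.23, 0.088, 0.0, -0.001]
```

Request:
apply_moves(commands=[[-1, -3, 0, 0, 0, 0, 0], [-1, -7, 0, 0, 0, 0, 0], [-1, -10.8, 0, 0, 0, 0, 0], [-1, -10.8, 0.1, 3, 0.01, 0, 0], [-1, -10.8, 0.2, 7, 0.03, 0, 0], [-1, -10.8, 0.2, 11, 0.05, 0, 0], [-1, -10.8, 0.3, 15, 0.07, 0, 0], [-1, -10.8, 0.3, 19, 0.088, 0, 0], [-1, -10.8, 0.4, 23, 0.088, 0, 0], [-1, -10.8, 0.4, 27, 0.088, 0, 0], [-1, -10.8, 0.4, 31, 0.088, 0, 0], [-1, -10.8, 0.4, 33.5, 0.088, 0, 0], [-1, -10.8, 0.4, 35.2, 0.088, 0, 0], [-1, -10.8, 0.4, 35.2, 0.088, 0, 0], [-1, -10.8, 0.4, 35.2, 0.088, 0, 0]])

```text
time_s: 5.8
tool_pos: [0.4817, -0.0715, 0.1102]
ee_rot: [[0.001, 0.999, -0.035], [-0.0, -0.035, -0.999], [-1.0, 0.001, 0.0]]
force: [-0.0, 0.9, -0.2]
opening: 0.434
```

```bash
python3 - <<'E'
from h import *
s=st(); f=r.grab_frame("wrist"); save(f,"w3"); W=pts(f,(s["ee_rot"],s["tool_pos"]))
np.save("W3.npy",W)
for q in ["slat_1","base_slat","jig","index_clamp"]:
  for o in r.regions_of(q,f):
    if o["confidence"]<.3: continue
    P=W[o["pixels"]]; z=np.nanpercentile(P[:,2],[10,50,90]); print(q,round(o["confidence"],2),np.round(o["at"]),z,rect(W,o["pixels"],z[1]-.004,z[1]+.004))
E
```

```text
t 5.8 pos [481.7 -71.5 110.2] yaw -2.02 tilt [ 1.3e-03 -4.0e-04 -1.0e+00] F [-0.   0.9 -0.2] open 0.434
slat_1 0.75 [276. 236.] [0.12281778 0.12361112 0.12436009] (array([482.1, -60.8, 116.6,  38.2,  87.9]), np.float64(0.12361356123401687), 17275, array([ 0.48234625, -0.0494722 ]))
base_slat 0.62 [122. 290.] [0.00876104 0.01529594 0.01617425] (array([ 322.9, -163.7,   95.6,   38.5,   60.7]), np.float64(0.015411731479345797), 2335, array([ 0.32923159, -0.1459029 ]))
base_slat 0.61 [281. 129.] [0.02609133 0.02723448 0.02826177] (array([483.4,  -3.8,  34.7,   1.5,  -2. ]), np.float64(0.027234475645697406), 127, array([ 0.48375019, -0.00379117]))
jig 0.97 [359. 118.] [0.01069785 0.01179362 0.0296291 ] (array([ 524.6, -106.6,  355.6,  200.3,   88. ]), np.float64(0.011491493163244285), 39499, array([0.53148285, 0.00855789]))
index_clamp 0.93 [426. 222.] [0.02579254 0.02890857 0.02992931] (array([604.6, -79.8,  30. ,  24.6,  88.8]), np.float64(0.029004765105797137), 709, array([ 0.60040244, -0.07907923]))
index_clamp 0.3 [358. 118.] [0.01068287 0.011788   0.02964265] (array([ 524.6, -106.6,  355.6,  200.4,   87.9]), np.float64(0.011489657139316295), 39787, array([0.53136727, 0.00816873]))
```

View pics/w3.png

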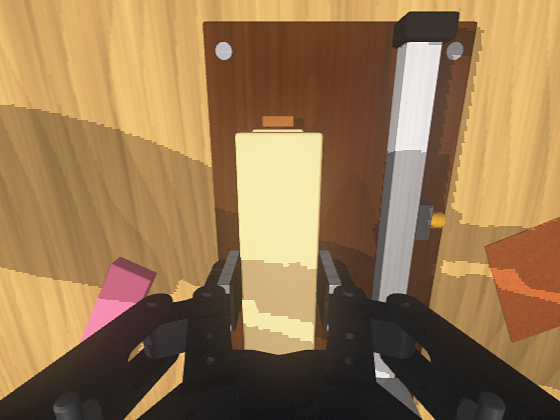

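Request:
apply_moves(commands=[[-1, 3, -0.08, 0, 0, 0, 0], [-1, 6, -0.08, 0, 0, 0, 0], [-1, 7, -0.08, 0, 0, 0, 0], [-1, 7.5, -0.08, 0, 0, 0, 0], [-1, 7.8, -0.08, 0, 0, 0, 0], [-1, 7.9, -0.08, 0, 0, 0, 0], [-1, 7.9, -0.08, 0, 0, 0, 0]])

```text
time_s: 6.63
tool_pos: [0.482, -0.0691, 0.032]
ee_rot: [[0.003, 1.0, -0.03], [-0.0, -0.03, -1.0], [-1.0, 0.003, 0.0]]
force: [-1.3, -0.2, -0.2]
opening: 0.435
```

```bash
python3 - <<'E'
from h import *
s=st(); f=r.grab_frame("wrist"); save(f,"w4"); W=pts(f,(s["ee_rot"],s["tool_pos"]))
for q in ["slat_1","base_slat","jig"]:
  for o in r.regions_of(q,f):
    if o["confidence"]<.3: continue
    P=W[o["pixels"]]; z=np.nanpercentile(P[:,2],[10,50,90]); print(q,round(o["confidence"],2),np.round(o["at"]),z,rect(W,o["pixels"],z[1]-.004,z[1]+.004))
E
```

```text
t 6.63 pos [482.  -69.1  32. ] yaw -1.73 tilt [ 2.9e-03 -1.0e-04 -1.0e+00] F [-1.3 -0.2 -0.2] open 0.435
slat_1 0.82 [277. 237.] [0.04469868 0.045503   0.04625944] (array([482.3, -58.3, 116.5,  38.1,  88.2]), np.float64(0.04550745442785597), 17255, array([ 0.48256307, -0.0470269 ]))
base_slat 0.72 [ 60. 336.] [0.00397647 0.01499817 0.01604109] (array([ 321.5, -135.1,   63.5,   25. ,   34.3]), np.float64(0.015326985439946608), 1751, array([ 0.33127872, -0.13069894]))
base_slat 0.63 [276. 236.] [0.04470843 0.04550336 0.04625449] (array([482.1, -58.3, 116.5,  38.6,  88.1]), np.float64(0.045506869266668526), 17236, array([ 0.48256296, -0.04709341]))
base_slat 0.48 [386. 118.] [0.01076121 0.01179225 0.02927188] (array([526.5, -64.3, 248.2, 201.1,  88.2]), np.float64(0.011503454396097654), 70197, array([0.52643989, 0.00906944]))
jig 0.59 [383. 121.] [0.01076188 0.01179194 0.02926857] (array([526.5, -64.3, 248.2, 201.1,  88.2]), np.float64(0.011503702425358921), 70168, array([0.52642127, 0.00907881]))
```

View pics/w4.png

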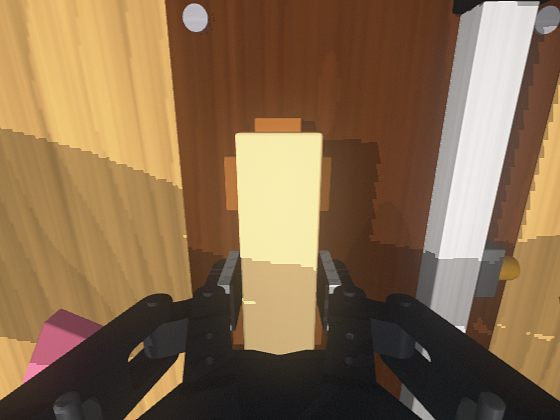

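Request:
apply_moves(commands=[[-1, 0, -0.05, 0.24, 0, 0, 0], [-1, 0, -0.05, 0.24, 0, 0, 0], [-1, 0, -0.05, 0.24, 0, 0, 0], [-1, 0, -0.05, 0.24, 0, 0, 0]])

```text
time_s: 7.17
tool_pos: [0.4812, -0.0719, 0.0321]
ee_rot: [[0.003, 1.0, -0.031], [-0.0, -0.031, -1.0], [-1.0, 0.003, 0.0]]
force: [-0.2, -0.4, 0.4]
opening: 0.436
```

```bash
python3 - <<'E'
from h import *
s=st(); f=r.grab_frame("wrist"); save(f,"w5"); W=pts(f,(s["ee_rot"],s["tool_pos"]))
for q in ["slat_1","jig"]:
  for o in r.regions_of(q,f):
    if o["confidence"]<.3: continue
    P=W[o["pixels"]]; z=np.nanpercentile(P[:,2],[10,50,90]); print(q,round(o["confidence"],2),np.round(o["at"]),z,rect(W,o["pixels"],z[1]-.004,z[1]+.004))
st()
E
```

```text
t 7.17 pos [481.2 -71.9  32.1] yaw -1.77 tilt [ 3.e-03 -3.e-04 -1.e+00] F [-0.2 -0.4  0.4] open 0.436
slat_1 0.56 [277. 236.] [0.04480874 0.04555806 0.04632311] (array([481.6, -61.1, 116.5,  38.2,  88.2]), np.float64(0.045558061281721865), 17152, array([ 0.48185538, -0.04979889]))
jig 0.64 [384. 120.] [0.01077014 0.01180711 0.02926358] (array([526.2, -68.5, 250.8, 200.8,  87.9]), np.float64(0.011518129023260267), 70043, array([0.52643133, 0.00626452]))
t 7.32 pos [481.2 -71.7  32. ] yaw -1.75 tilt [ 2.8e-03 -2.0e-04 -1.0e+00] F [ 0.3 -0.6 -0.9] open 0.436
```

Request:
apply_moves(commands=[[-1, 0.1, 0, 0, 0, 0, 0], [-1, 0.2, 0, 0, 0, 0, 0], [-1, 0.25, 0, 0, 0, 0, 0], [-1, 0.25, 0, 0, 0, 0, 0]])

```text
time_s: 7.65
tool_pos: [0.4812, -0.0717, 0.03]
ee_rot: [[0.003, 1.0, -0.03], [-0.001, -0.03, -1.0], [-1.0, 0.003, 0.001]]
force: [-2.1, -0.7, 9.1]
opening: 0.435
```

Request:
apply_moves(commands=[[0.2, 0, 0, 0, 0, 0, 0], [0.6, 0, 0, 0, 0, 0, 0], [1, 0, 0, 0, 0, 0, 0], [1, 0, 0, 0, 0, 0, 0], [1, 0, 0, 0, 0, 0, 0], [1, -2, 0, 0, 0, 0, 0], [1, -5, 0, 0, 0, 0, 0], [1, -8, 0, 0, 0, 0, 0], [1, -8, 0, 0, 0, 0, 0]])

```text
time_s: 8.4
tool_pos: [0.4843, -0.0715, 0.1145]
ee_rot: [[0.01, 0.999, -0.03], [-0.002, -0.03, -1.0], [-1.0, 0.01, 0.001]]
force: [1.2, -0.2, 0.3]
opening: 1.0
```

```bash
python3 - <<'E'
from h import *
s=st(); f=r.grab_frame("wrist"); save(f,"w6"); W=pts(f,(s["ee_rot"],s["tool_pos"]))
for q in ["slat_1","base_slat","jig"]:
  for o in r.regions_of(q,f):
    if o["confidence"]<.3: continue
    P=W[o["pixels"]]; z=np.nanpercentile(P[:,2],[10,50,90]); print(q,round(o["confidence"],2),np.round(o["at"]),z,rect(W,o["pixels"],z[1]-.004,z[1]+.004))
print(tgt([.48,.05,.15],3)); print(tgt([.6116,.2542,.14],15.7))
E
```

```text
t 8.4 pos [484.3 -71.5 114.5] yaw -1.74 tilt [ 0.0103 -0.0018 -0.9999] F [ 1.2 -0.2  0.3] open 1.0
slat_1 0.92 [272. 212.] [0.04257867 0.04340861 0.04422343] (array([481. , -72.6, 139.5,  38.1,  88.3]), np.float64(0.043408609731478344), 8352, array([ 0.48133247, -0.06274904]))
base_slat 0.89 [118. 287.] [0.00789074 0.01528276 0.01621411] (array([ 327.5, -154.5,   74.9,   38.3,   60.2]), np.float64(0.0154023249918767), 2106, array([ 0.33054861, -0.14374306]))
jig 0.75 [331. 151.] [0.01064818 0.01164137 0.02910062] (array([525.2, -85.7, 312.4, 200.3,  88. ]), np.float64(0.011439957504117484), 50754, array([ 0.5202857 , -0.02480269]))
[-4.09, -0.4, -12.17, -0.083, 0.001, -0.001]
[-3.08, 12.12, -32.98, -0.305, 0.001, -0.001]
```

View pics/w6.png

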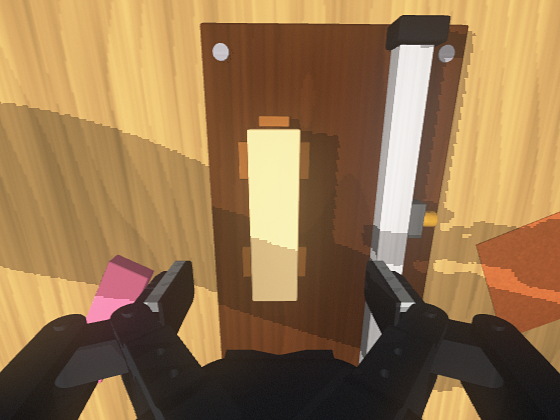

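Request:
apply_moves(commands=[[1, -3.1, 12.1, -33, -0.305, 0, 0], [1, -3.1, 12.1, -33, -0.305, 0, 0], [1, -3.1, 12.1, -33, -0.305, 0, 0], [1, -3.1, 12.1, -33, -0.305, 0, 0], [1, -3.1, 12.1, -33, -0.305, 0, 0], [1, -3.1, 12.1, -33, -0.305, 0, 0], [1, -3.1, 12.1, -33, -0.305, 0, 0], [1, -3.1, 12.1, -33, -0.305, 0, 0], [1, -3.1, 12.1, -33, -0.305, 0, 0], [1, -3.1, 12.1, -33, -0.305, 0, 0], [1, -3.1, 12.1, -33, -0.305, 0, 0]])

```text
time_s: 9.52
tool_pos: [0.6102, 0.2555, 0.1381]
ee_rot: [[-0.001, 0.962, 0.273], [-0.001, 0.273, -0.962], [-1.0, -0.002, 0.001]]
force: [0.4, -1.0, -0.6]
opening: 0.999
```

```bash
python3 - <<'E'
from h import *
s=st(); f=r.grab_frame("wrist"); save(f,"w7"); W=pts(f,(s["ee_rot"],s["tool_pos"]))
for q in ["slat_1"]:
  for o in r.regions_of(q,f):
    if o["confidence"]<.3: continue
    P=W[o["pixels"]]; z=np.nanpercentile(P[:,2],[10,50,90]); print(q,round(o["confidence"],2),np.round(o["at"]),z,rect(W,o["pixels"],z[1]-.004,z[1]+.004))
print(tgt([.6116,.2542,.0015],15.7))
E
```

```text
t 9.52 pos [610.2 255.5 138.1] yaw 15.86 tilt [-0.0015 -0.0015 -1.    ] F [ 0.4 -1.  -0.6] open 0.999
slat_1 0.73 [278. 200.] [0.0144572  0.01540794 0.01627985] (array([611.7, 253. , 139.3,  38.1, -73.7]), np.float64(0.015418355087217693), 5728, array([0.61015834, 0.26052984]))
slat_1 0.56 [100. 409.] [0.03108068 0.04221061 0.04366957] (array([483.7, -15.6,  36.8,  28.9,  -1.8]), np.float64(0.04298706113758738), 623, array([ 0.48440673, -0.01104284]))
[13.69, 0.17, -0.18, -0.001, 0.003, 0.002]
```

View pics/w7.png

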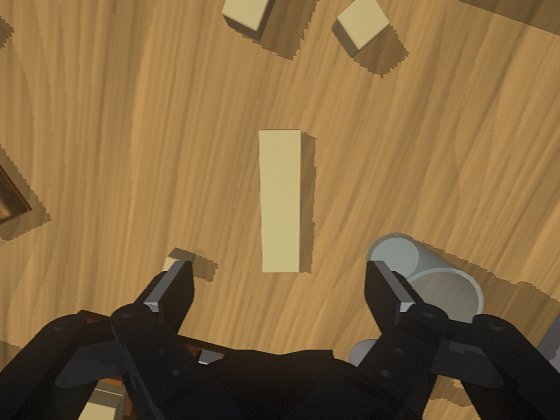

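```bash
python3 - <<'E'
from h import *
print(tgt([.6117,.2535,.0015],16.2))
E
```

```text
[13.69, 0.16, -0.11, -0.009, 0.003, 0.002]
```

Request:
apply_moves(commands=[[1, 4, 0.16, -0.11, -0.009, 0.003, 0.002], [1, 8, 0.16, -0.11, -0.009, 0.003, 0.002], [1, 11, 0.16, -0.11, -0.009, 0.003, 0.002], [1, 12.5, 0.16, -0.11, -0.009, 0.003, 0.002], [1, 13.6, 0.16, -0.11, -0.009, 0.003, 0.002], [1, 13.6, 0.16, -0.11, -0.009, 0.003, 0.002], [1, 13.6, 0.16, -0.11, -0.009, 0.003, 0.002]])

```text
time_s: 10.2
tool_pos: [0.6124, 0.2535, 0.0033]
ee_rot: [[0.001, 0.961, 0.278], [0.001, 0.278, -0.961], [-1.0, 0.001, -0.0]]
force: [-0.9, 1.4, 0.1]
opening: 0.997
```

Request:
apply_moves(commands=[[-1, 0, 0, 0, 0, 0, 0], [-1, 0, 0, 0, 0, 0, 0], [-1, 0, 0, 0, 0, 0, 0], [-1, 0, 0, 0, 0, 0, 0], [-1, 0, 0, 0, 0, 0, 0], [-1, 0, 0, 0, 0, 0, 0], [-1, 0, 0, 0, 0, 0, 0], [-1, 0, 0, 0, 0, 0, 0]], grip_force=30)

```text
time_s: 10.87
tool_pos: [0.6131, 0.2537, 0.0045]
ee_rot: [[0.003, 0.961, 0.278], [0.001, 0.278, -0.961], [-1.0, 0.003, -0.0]]
force: [-0.6, -1.1, 6.3]
opening: 0.438
```

```bash
python3 - <<'E'
from h import *
s=st(); p=s["tool_pos"].copy();p[2]=.12
print(tgt(p,16.2)); print(tgt([.4810,-.071,.12],-1.9))
E
```

```text
t 10.87 pos [613.1 253.7   4.5] yaw 16.14 tilt [ 0.0026  0.001  -1.    ] F [-0.6 -1.1  6.3] open 0.438
[-11.55, 0.03, -0.0, -0.001, -0.0, -0.003]
[-11.61, -21.69, 27.52, 0.315, -0.001, -0.003]
```

Request:
apply_moves(commands=[[-1, -3, 0, 0, 0, 0, 0], [-1, -7, 0, 0, 0, 0, 0], [-1, -11, 0, 0, 0, 0, 0], [-1, -11.6, -2.5, 3, 0.03, 0, 0], [-1, -11.6, -5, 6, 0.07, 0, 0], [-1, -11.6, -7.5, 9, 0.11, 0, 0], [-1, -11.6, -10, 12, 0.15, 0, 0], [-1, -11.6, -12.5, 15, 0.19, 0, 0], [-1, -11.6, -15, 18.5, 0.23, 0, 0], [-1, -11.6, -17.5, 22, 0.27, 0, 0], [-1, -11.6, -20, 25, 0.3, 0, 0], [-1, -11.6, -21.2, 27, 0.315, 0, 0], [-1, -11.6, -21.7, 27.5, 0.315, 0, 0], [-1, -11.6, -21.7, 27.5, 0.315, 0, 0], [-1, -11.6, -21.7, 27.5, 0.315, 0, 0], [-1, -11.6, -21.7, 27.5, 0.315, 0, 0]])

```text
time_s: 12.2
tool_pos: [0.4817, -0.0688, 0.1201]
ee_rot: [[0.004, 1.0, -0.03], [0.002, -0.031, -1.0], [-1.0, 0.004, -0.002]]
force: [-0.5, 0.3, -0.7]
opening: 0.432
```

```bash
cat > look.py <<'E'
import sys
from h import *
s=st(); f=r.grab_frame("wrist"); save(f,sys.argv[1]); W=pts(f,(s["ee_rot"],s["tool_pos"]))
for q in ["slat_1","base_slat","jig"]:
  for o in r.regions_of(q,f):
    if o["confidence"]<.3: continue
    P=W[o["pixels"]]; z=np.nanpercentile(P[:,2],[10,50,90]); print(q,round(o["confidence"],2),np.round(o["at"]),z,rect(W,o["pixels"],z[1]-.004,z[1]+.004))
st()
E
python3 look.py w8
```

```text
t 12.2 pos [481.7 -68.8 120.1] yaw -1.75 tilt [ 0.0037  0.0021 -1.    ] F [-0.5  0.3 -0.7] open 0.432
slat_1 0.69 [278. 235.] [0.13034315 0.13112268 0.13188972] (array([481.8, -58.6, 119.1,  38.4,  88.2]), np.float64(0.13112603785355673), 17008, array([ 0.48225535, -0.04742607]))
base_slat 0.69 [126. 291.] [0.00844677 0.01529857 0.01620354] (array([ 322.6, -163.2,   95.2,   38. ,   59.4]), np.float64(0.01541127779843332), 2239, array([ 0.32865536, -0.14674493]))
jig 0.92 [358. 123.] [0.01068468 0.01178386 0.02960783] (array([ 524.8, -105.7,  353.5,  200. ,   88.1]), np.float64(0.011484232000549127), 35495, array([0.53210817, 0.00880616]))
t 12.4 pos [481.3 -69.4 119.9] yaw -1.77 tilt [ 0.0028  0.0016 -1.    ] F [ 0.4 -0.8  0. ] open 0.436
```

View pics/w8.png

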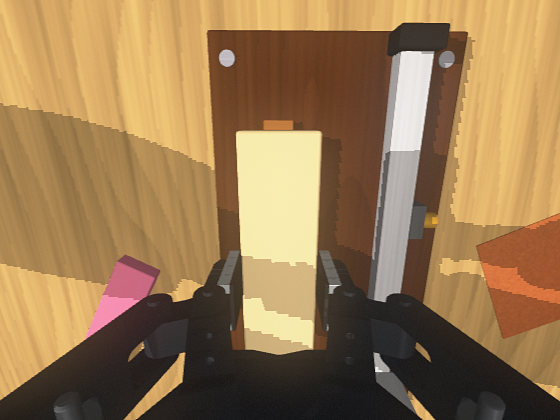

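```bash
python3 - <<'E'
from h import *
print(tgt([.4813,-.0724,.052],-1.9))
E
```

```text
[6.79, -0.01, 0.31, 0.002, -0.002, -0.003]
```

Request:
apply_moves(commands=[[-1, 2.5, 0, 0.3, 0, 0, 0], [-1, 5, 0, 0.3, 0, 0, 0], [-1, 6, 0, 0.3, 0, 0, 0], [-1, 6.5, 0, 0.3, 0, 0, 0], [-1, 6.7, 0, 0.3, 0, 0, 0], [-1, 6.7, 0, 0.3, 0, 0, 0], [-1, 6.7, 0, 0.3, 0, 0, 0], [-1, 6.7, 0, 0.3, 0, 0, 0]])

```text
time_s: 13.07
tool_pos: [0.4821, -0.0723, 0.0538]
ee_rot: [[0.005, 1.0, -0.031], [0.001, -0.031, -1.0], [-1.0, 0.005, -0.001]]
force: [-0.6, 0.2, -0.3]
opening: 0.432
```

```bash
python3 look.py w9
```

```text
t 13.07 pos [482.1 -72.3  53.8] yaw -1.77 tilt [ 0.0045  0.0013 -1.    ] F [-0.6  0.2 -0.3] open 0.432
slat_1 0.96 [276. 235.] [0.06397772 0.06477316 0.06553258] (array([482.4, -62.4, 119.7,  38.2,  88.2]), np.float64(0.0647792123866269), 17033, array([ 0.48267213, -0.05077099]))
base_slat 0.73 [ 78. 318.] [0.00596874 0.01517453 0.01608246] (array([ 320.8, -140.2,   77. ,   31.9,   34.3]), np.float64(0.01537317116177065), 2238, array([ 0.33072814, -0.13643527]))
jig 0.58 [376. 114.] [0.01073164 0.01175404 0.02928951] (array([525.5, -88.2, 305. , 200.5,  88. ]), np.float64(0.011487659430918402), 61295, array([0.52726264, 0.00845505]))
t 13.27 pos [481.7 -72.4  53.4] yaw -1.78 tilt [ 0.0038  0.0013 -1.    ] F [ 0.1 -0.6  0. ] open 0.436
```

View pics/w9.png

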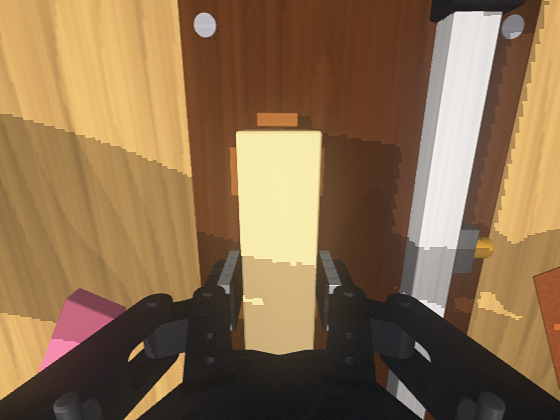

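Request:
apply_moves(commands=[[-1, 0, -0.05, 0, 0, 0, 0], [-1, 0.2, -0.06, 0, 0, 0, 0], [-1, 0.35, -0.06, 0, 0, 0, 0], [-1, 0.45, -0.06, 0, 0, 0, 0], [-1, 0.5, -0.06, 0, 0, 0, 0], [-1, 0.5, -0.06, 0, 0, 0, 0]])

```text
time_s: 13.77
tool_pos: [0.481, -0.0724, 0.0485]
ee_rot: [[0.003, 1.0, -0.031], [0.001, -0.031, -1.0], [-1.0, 0.003, -0.001]]
force: [-0.3, 0.0, 4.1]
opening: 0.439
```

Request:
apply_moves(commands=[[0.2, 0, 0, 0, 0, 0, 0], [0.6, 0, 0, 0, 0, 0, 0], [1, 0, 0, 0, 0, 0, 0], [1, 0, 0, 0, 0, 0, 0], [1, 0, 0, 0, 0, 0, 0], [1, -2, 0, 0, 0, 0, 0], [1, -5, 0, 0, 0, 0, 0], [1, -8, 0, 0, 0, 0, 0], [1, -8, 0, 0, 0, 0, 0], [1, -8, 0, 0, 0, 0, 0]])

```text
time_s: 14.6
tool_pos: [0.482, -0.0727, 0.1299]
ee_rot: [[0.007, 0.999, -0.031], [0.0, -0.031, -1.0], [-1.0, 0.007, -0.0]]
force: [-0.4, -0.2, -1.2]
opening: 1.0
```

```bash
python3 look.py w10; python3 - <<'E'
from h import *
f=r.grab_frame("top"); save(f,"top1")
W=pts(f)
for q in ["slat_1","base_slat","handle","index_clamp"]:
      for o in r.regions_of(q,f):
        m=o["pixels"]; u,v=o["at"]
        if o["confidence"]<0.3: continue
        z=np.nanpercentile(W[m][:,2],[5,50,95])
        print(q,round(o["confidence"],2),np.round([u,v]),z, rect(W,m,z[1]-.004,z[1]+.004))
# handle top
m=(W[...,2]>.105)&(W[...,2]<.125)&(abs(W[...,0]-.57)<.04)&(abs(W[...,1]+.25)<.06)
print("handle",rect(W,m,.105,.125))
E
```

```text
t 14.6 pos [482.  -72.7 129.9] yaw -1.8 tilt [ 6.9e-03  1.0e-04 -1.0e+00] F [-0.4 -0.2 -1.2] open 1.0
slat_1 0.78 [276. 210.] [0.05857934 0.05942203 0.06022421] (array([480.8, -72.3, 139.3,  38. ,  88.3]), np.float64(0.0594220308181946), 8396, array([ 0.48115546, -0.06316459]))
base_slat 0.73 [127. 278.] [0.00982777 0.01530305 0.01616662] (array([ 324.2, -159.9,   86.9,   38. ,   59.6]), np.float64(0.015399740345568805), 2102, array([ 0.3289143 , -0.14636049]))
jig 0.9 [330. 154.] [0.01062146 0.01162892 0.02909542] (array([525.1, -93.5, 329. , 200.2,  88.1]), np.float64(0.011428366668173179), 47106, array([ 0.52082282, -0.0311518 ]))
t 14.8 pos [479.7 -72.5 127.3] yaw -1.78 tilt [ 0.001   0.0014 -1.    ] F [ 0.2 -0.1 -0.5] open 1.002
slat_1 0.71 [289. 229.] [0.0540609  0.05988097 0.06460634] (array([482.6, -26.7,  49.9,  37.5, -87.9]), np.float64(0.06005181045594095), 196, array([ 0.48099317, -0.02441269]))
base_slat 0.67 [441. 198.] [0.01018659 0.016209   0.02119845] (array([ 602.1, -472.8,  138. ,   38.5,   10.9]), np.float64(0.016302369736063034), 480, array([ 0.60113295, -0.47265209]))
base_slat 0.63 [144. 305.] [0.00546553 0.01585122 0.0209967 ] (array([267.4, 361.5, 140.3,  39.7, -30.5]), np.float64(0.01601691690353829), 563, array([0.26646812, 0.36230375]))
handle 0.75 [370. 214.] [0.02990129 0.07907229 0.11634385] (array([ 525.9, -254.8,  137.6,   42.3,    1.2]), np.float64(0.07872112956390377), 413, array([ 0.52643364, -0.25015007]))
handle (array([ 575.6, -253.4,   31. ,   18.5,    2.8]), np.float64(0.11587310561891147), 86, array([ 0.57449301, -0.25342513]))
```

View pics/w10.png

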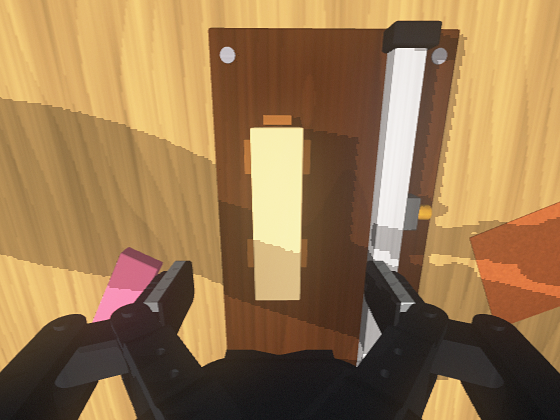

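View pics/top1.png

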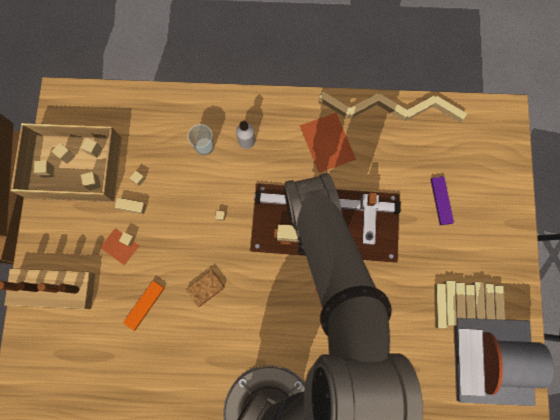

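```bash
python3 - <<'E'
from h import *
s=st(); f=r.grab_frame("wrist"); W=pts(f,(s["ee_rot"],s["tool_pos"]))
C=np.array([524.6,-138.6])/1000; a=np.radians(-1.95); X=np.array([np.cos(a),np.sin(a)]); Y=np.array([-np.sin(a),np.cos(a)])
jx=(W[...,:2]-C)@X; jy=(W[...,:2]-C)@Y
m=(jx>.066)&(jx<.082)&(W[...,2]>.016)&(W[...,2]<.033)&(jy>-.05)
v,u=np.nonzero(m); print(u.min(),u.max(),v.min(),v.max())
print(np.histogram(jy[m]*1000,bins=np.arange(-50,200,4)))
for lo,hi in [(.069,.073),(.073,.078),(.078,.082)]:
    k=m&(jx>lo)&(jx<hi); 
    kk=k&(jy<.12); print(lo,kk.sum(), np.round(np.percentile(jy[kk],[1,5,50,95,99])*1000,1), np.round(np.median(W[kk][:,2]),4))
m=(jx>-.1)&(jx<.1)&(W[...,2]>.008)&(W[...,2]<.0135); print("board jx",np.percentile(jx[m],[.5,99.5]),"jy max",np.percentile(jy[m],99.8))
print(tgt([.5756,-.2534,.17],-91.9))
E
```

```text
t 15.05 pos [480.4 -72.4 127.9] yaw -1.77 tilt [ 0.0022  0.0014 -1.    ] F [ 0.2 -0.2 -0. ] open 1.0
406 436 47 231
(array([ 0,  0,  0,  0,  0,  0,  0,  0,  0,  0,  0,  0,  0,  0,  0,  0,  0,
        0,  0,  0,  0,  0,  0,  0, 54, 58, 62, 79, 78, 70, 60, 67,  0,  0,
        0,  0,  1,  0,  0,  0,  0,  0,  0,  0,  0,  0,  0,  0,  0,  0,  1,
        0,  0,  0,  0,  1,  0,  0,  0,  0, 11,  0]), array([-50, -46, -42, -38, -34, -30, -26, -22, -18, -14, -10,  -6,  -2,
         2,   6,  10,  14,  18,  22,  26,  30,  34,  38,  42,  46,  50,
        54,  58,  62,  66,  70,  74,  78,  82,  86,  90,  94,  98, 102,
       106, 110, 114, 118, 122, 126, 130, 134, 138, 142, 146, 150, 154,
       158, 162, 166, 170, 174, 178, 182, 186, 190, 194, 198]))
0.069 168 [47.  48.5 64.1 76.  76.2] 0.0292
0.073 178 [46.9 47.9 62.4 76.  76.2] 0.0293
0.078 52 [56.  56.8 62.3 67.4 69.8] 0.0275
board jx [-0.09927367  0.09740123] jy max 0.20862505450661223
[-4.2, 10.07, 17.79, 1.573, -0.003, -0.001]
```

Request:
apply_moves(commands=[[1, -4.2, 2, 4, 0.12, 0, 0], [1, -4.2, 4, 8, 0.24, 0, 0], [1, -4.2, 6, 11, 0.36, 0, 0], [1, -4.2, 8, 14, 0.48, 0, 0], [1, -4.2, 10.1, 17.8, 0.6, 0, 0], [1, -4.2, 10.1, 17.8, 0.72, 0, 0], [1, -4.2, 10.1, 17.8, 0.84, 0, 0], [1, -4.2, 10.1, 17.8, 0.96, 0, 0], [1, -4.2, 10.1, 17.8, 1.08, 0, 0], [1, -4.2, 10.1, 17.8, 1.2, 0, 0], [1, -4.2, 10.1, 17.8, 1.32, 0, 0], [1, -4.2, 10.1, 17.8, 1.44, 0, 0], [1, -4.2, 10.1, 17.8, 1.57, 0, 0], [1, -4.2, 10.1, 17.8, 1.57, 0, 0], [1, -4.2, 10.1, 17.8, 1.57, 0, 0], [1, -4.2, 10.1, 17.8, 1.57, 0, 0]])

```text
time_s: 16.43
tool_pos: [0.5758, -0.2533, 0.1699]
ee_rot: [[0.002, -0.026, -1.0], [0.001, -1.0, 0.026], [-1.0, -0.001, -0.002]]
force: [-0.3, 0.7, 0.1]
opening: 0.998
```

```bash
python3 - <<'E'
from h import *
s=st(); f=r.grab_frame("wrist"); save(f,"w11"); W=pts(f,(s["ee_rot"],s["tool_pos"]))
m=(W[...,2]>.105)&(W[...,2]<.125)&(abs(W[...,0]-.57)<.06)&(abs(W[...,1]+.25)<.06)
v,u=np.nonzero(m); print(u.min(),u.max(),v.min(),v.max())
print("handle",rect(W,m,.11,.12))
f=r.grab_frame("top"); save(f,"top2"); W=pts(f)
m=(abs(W[...,0]-.48)<.05)&(abs(W[...,1]+.07)<.1)&(W[...,2]>.055)&(W[...,2]<.066)
print("pile top cam",rect(W,m,.056,.065))
f=r.grab_frame("scene"); save(f,"scene2")
st()
print(tgt([.5756,-.2534,.086],-91.9))
E
```

```text
t 16.43 pos [ 575.8 -253.3  169.9] yaw -91.51 tilt [ 0.0022  0.0014 -1.    ] F [-0.3  0.7  0.1] open 0.998
270 296 207 248
handle (array([ 575.5, -256.9,   29.5,   19.2,   -1.8]), np.float64(0.11535262634396473), 1052, array([ 0.57671769, -0.25677372]))
pile top cam (array([481.7, -70.8, 139.6,  39.3,  88.1]), np.float64(0.06062984687226193), 608, array([ 0.48202178, -0.07324259]))
t 16.58 pos [ 575.7 -253.5  169.9] yaw -91.63 tilt [ 0.0023  0.0015 -1.    ] F [-0.7  0.3 -0.5] open 0.997
[8.39, 0.0, 0.03, 0.005, -0.002, 0.002]
```

View pics/w11.png

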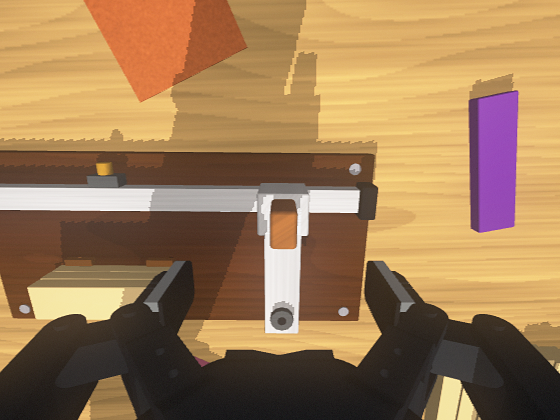

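View pics/scene2.png

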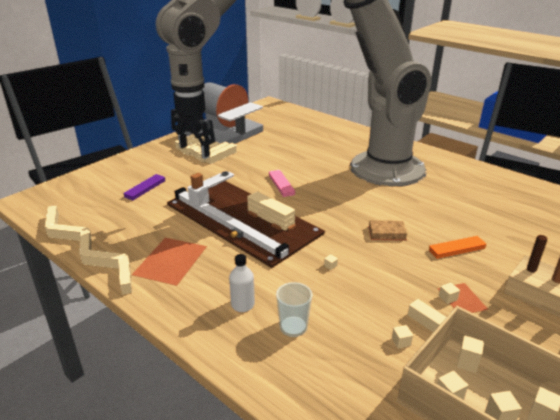

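Request:
apply_moves(commands=[[1, 4, 0.2, 0, 0.005, 0, 0], [1, 7, 0.2, 0, 0.005, 0, 0], [1, 8.4, 0.2, 0, 0.005, 0, 0], [1, 8.4, 0.2, 0, 0.005, 0, 0], [1, 8.4, 0.2, 0, 0.005, 0, 0], [-1, 8.4, 0.2, 0, 0.005, 0, 0], [-1, 8.4, 0.2, 0, 0.005, 0, 0], [-1, 8.4, 0.2, 0, 0.005, 0, 0], [-1, 8.4, 0.2, 0, 0.005, 0, 0], [-1, 8.4, 0.2, 0, 0.005, 0, 0], [-1, 8.4, 0.2, 0, 0.005, 0, 0], [-1, 8.4, 0.2, 0, 0.005, 0, 0], [-1, 8.4, 0.2, 0, 0.005, 0, 0], [-1, 8.4, 0.2, 0, 0.005, 0, 0], [-1, 8.4, 0.2, 0, 0.005, 0, 0]], grip_force=40)

```text
time_s: 17.83
tool_pos: [0.5762, -0.2557, 0.0867]
ee_rot: [[0.003, -0.034, -0.999], [0.001, -0.999, 0.034], [-1.0, -0.001, -0.003]]
force: [-2.4, 1.3, 6.7]
opening: 0.23
```

```bash
python3 - <<'E'
from h import *
s=st(); f=r.grab_frame("wrist"); save(f,"w12")
a=np.radians(-1.93); X=np.array([np.cos(a),np.sin(a)]); Y=np.array([-np.sin(a),np.cos(a)])
p=s["tool_pos"]
for d in (.14,.16,.185):
  q=p[:2]+Y*d; print(d,q,tgt([*q,p[2]],-91.93))
for C in ([.5246,-.1375],[.5246,-.1388]):
  print("jig",(p[:2]-C)@X,(p[:2]-C)@Y)
E
```

```text
t 17.83 pos [ 576.2 -255.7   86.7] yaw -91.93 tilt [ 3.1e-03  9.0e-04 -1.0e+00] F [-2.4  1.3  6.7] open 0.23
0.14 [ 0.58093294 -0.11578847] [0.02, -14.0, 0.0, -0.0, -0.003, 0.001]
0.16 [ 0.58160651 -0.09579982] [0.02, -16.0, 0.0, -0.0, -0.003, 0.001]
0.185 [ 0.58244847 -0.070814  ] [0.02, -18.5, 0.0, -0.0, -0.003, 0.001]
jig 0.05556977079994485 -0.11640358017209679
jig 0.055525988769797 -0.11510431763748874
```

View pics/w12.png

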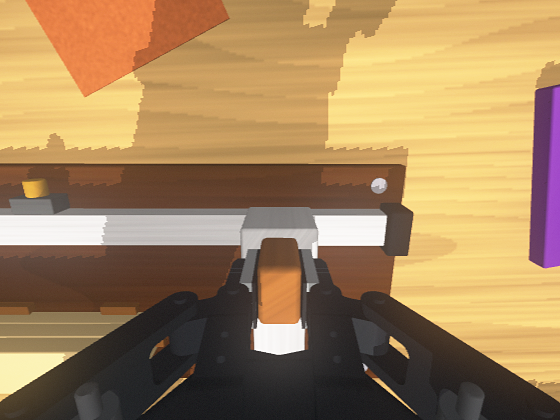

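Request:
apply_moves(commands=[[-1, 0, -0.5, 0, 0, 0, 0], [-1, 0, -1.5, 0, 0, 0, 0], [-1, 0, -3, 0, 0, 0, 0], [-1, 0, -4.5, 0, 0, 0, 0], [-1, 0, -6, 0, 0, 0, 0], [-1, 0, -7.5, 0, 0, 0, 0], [-1, 0, -9, 0, 0, 0, 0], [-1, 0, -10.5, 0, 0, 0, 0], [-1, 0, -12, 0, 0, 0, 0], [-1, 0, -13.2, 0, 0, 0, 0], [-1, 0, -14, 0, 0, 0, 0], [-1, 0, -14.5, 0, 0, 0, 0], [-1, 0, -14.9, 0, 0, 0, 0], [-1, 0, -15.2, 0, 0, 0, 0], [-1, 0, -15.2, 0, 0, 0, 0], [-1, 0, -15.2, 0, 0, 0, 0]])

```text
time_s: 19.22
tool_pos: [0.5815, -0.1029, 0.0868]
ee_rot: [[0.003, -0.033, -0.999], [0.002, -0.999, 0.033], [-1.0, -0.002, -0.003]]
force: [3.8, 0.0, -3.7]
opening: 0.227
```

```bash
python3 - <<'E'
from h import *
s=st(); f=r.grab_frame("wrist"); save(f,"w13"); st()
p0=np.array([.5762,-.2557]);a=np.radians(-1.93);Y=np.array([-np.sin(a),np.cos(a)]);print("trav",(s["tool_pos"][:2]-p0)@Y)
E
```

```text
t 19.22 pos [ 581.5 -102.9   86.8] yaw -91.9 tilt [ 0.0034  0.0019 -1.    ] F [ 3.8  0.  -3.7] open 0.227
t 19.27 pos [ 581.5 -102.9   86.8] yaw -91.9 tilt [ 0.0034  0.0019 -1.    ] F [ 3.4  0.6 -2.6] open 0.228
trav 0.15288656922662053
```

View pics/w13.png

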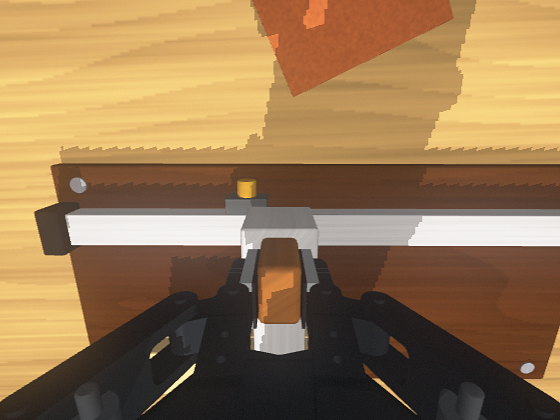

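Request:
apply_moves(commands=[[-1, 0, -0.2, 0, 0, 0, 0], [-1, 0, -0.4, 0, 0, 0, 0], [-1, 0, -0.6, 0, 0, 0, 0], [-1, 0, -0.6, 0, 0, 0, 0]])

```text
time_s: 19.6
tool_pos: [0.5817, -0.0964, 0.0867]
ee_rot: [[0.003, -0.033, -0.999], [0.002, -0.999, 0.033], [-1.0, -0.002, -0.003]]
force: [1.2, -1.2, -1.8]
opening: 0.228
```

Request:
apply_moves(commands=[[-1, 0, -0.1, 0, 0, 0, 0], [-1, 0, -0.2, 0, 0, 0, 0], [-1, 0, -0.3, 0, 0, 0, 0], [-1, 0, -0.3, 0, 0, 0, 0]])

```text
time_s: 19.93
tool_pos: [0.5818, -0.093, 0.0868]
ee_rot: [[0.003, -0.033, -0.999], [0.003, -0.999, 0.033], [-1.0, -0.003, -0.003]]
force: [1.2, -1.3, -2.6]
opening: 0.23
```

Request:
apply_moves(commands=[[-1, 0, -0.1, 0, 0, 0, 0], [-1, 0, -0.2, 0, 0, 0, 0], [-1, 0, -0.2, 0, 0, 0, 0]])

```text
time_s: 20.18
tool_pos: [0.5819, -0.0902, 0.0867]
ee_rot: [[0.003, -0.032, -0.999], [0.003, -0.999, 0.032], [-1.0, -0.003, -0.003]]
force: [1.5, 0.1, -2.0]
opening: 0.225
```

Request:
apply_moves(commands=[[-1, 0, -0.1, 0, 0, 0, 0], [-1, 0, -0.2, 0, 0, 0, 0], [-1, 0, -0.2, 0, 0, 0, 0]])

```text
time_s: 20.43
tool_pos: [0.5821, -0.0865, 0.0868]
ee_rot: [[0.003, -0.031, -1.0], [0.005, -1.0, 0.031], [-1.0, -0.005, -0.003]]
force: [1.9, 4.3, -2.3]
opening: 0.226
```

Request:
apply_moves(commands=[[-1, 0, -0.1, 0, 0, 0, 0], [-1, 0, -0.2, 0, 0, 0, 0], [-1, 0, -0.2, 0, 0, 0, 0]])

```text
time_s: 20.68
tool_pos: [0.5822, -0.0819, 0.0867]
ee_rot: [[0.003, -0.029, -1.0], [0.007, -1.0, 0.029], [-1.0, -0.007, -0.003]]
force: [2.4, 6.3, -2.0]
opening: 0.226
```

Request:
apply_moves(commands=[[-1, 0, -0.1, 0, 0, 0, 0], [-1, 0, -0.2, 0, 0, 0, 0], [-1, 0, -0.2, 0, 0, 0, 0]])

```text
time_s: 20.93
tool_pos: [0.5823, -0.0811, 0.0868]
ee_rot: [[0.003, -0.03, -1.0], [0.006, -1.0, 0.03], [-1.0, -0.006, -0.003]]
force: [2.3, -2.2, -2.2]
opening: 0.226
```

Request:
apply_moves(commands=[[-1, 0, 0, 0, 0, 0, 0], [-1, 0, 0, 0, 0, 0, 0], [-1, 0, 0, 0, 0, 0, 0], [-1, 0, 0, 0, 0, 0, 0]])

```text
time_s: 21.27
tool_pos: [0.5823, -0.0813, 0.0868]
ee_rot: [[0.003, -0.03, -1.0], [0.006, -1.0, 0.03], [-1.0, -0.006, -0.003]]
force: [2.0, -1.5, -1.7]
opening: 0.225
```

Request:
apply_moves(commands=[[-1, 0, -0.1, 0, 0, 0, 0], [-1, 0, -0.1, 0, 0, 0, 0], [-1, 0, -0.1, 0, 0, 0, 0], [-1, 0, -0.1, 0, 0, 0, 0]])

```text
time_s: 21.6
tool_pos: [0.5823, -0.0811, 0.0868]
ee_rot: [[0.003, -0.031, -1.0], [0.005, -1.0, 0.031], [-1.0, -0.005, -0.003]]
force: [1.8, -4.5, -3.5]
opening: 0.23
```

Request:
apply_moves(commands=[[-1, 0, 0.1, 0, 0, 0, 0], [-1, 0, 0.1, 0, 0, 0, 0], [-1, 0, 0.1, 0, 0, 0, 0], [-1, 0, 0.1, 0, 0, 0, 0]])

```text
time_s: 21.93
tool_pos: [0.5823, -0.0813, 0.0868]
ee_rot: [[0.003, -0.03, -1.0], [0.006, -1.0, 0.03], [-1.0, -0.006, -0.003]]
force: [1.6, -0.0, -2.5]
opening: 0.233
```

```bash
python3 look.py w14; python3 - <<'E'
from h import *
for n in ["scene","top"]:
    f=r.grab_frame(n); save(f,n+"3")
    W=pts(f)
    m=(abs(W[...,0]-.48)<.05)&(abs(W[...,1]+.07)<.1)&(W[...,2]>.055)&(W[...,2]<.066)
    print(n,"pile",rect(W,m,.056,.064))
st()
E
```

```text
t 21.93 pos [582.3 -81.3  86.8] yaw -91.74 tilt [ 0.0034  0.0057 -1.    ] F [ 1.6 -0.  -2.5] open 0.233
slat_1 0.62 [191. 369.] [0.04790888 0.05927661 0.06013365] (array([489.6, -71.6, 139.2,  24.1, -86.3]), np.float64(0.059575070913241324), 129, array([ 0.48260875, -0.01229081]))
slat_1 0.45 [248. 335.] [0.03661598 0.04143805 0.04340714] (array([500. , -78.9,  43.9,   2. ,  88.3]), np.float64(0.041756762686187915), 33, array([ 0.50014775, -0.0586495 ]))
jig 0.82 [348. 240.] [0.01079945 0.01193933 0.05944534] (array([ 524.5, -135.4,  412.7,  199.5,   88.1]), np.float64(0.011531118101801976), 48174, array([ 0.55094916, -0.17413469]))
t 22.13 pos [582.3 -81.1  86.8] yaw -91.74 tilt [ 0.0034  0.0059 -1.    ] F [ 1.5  2.1 -1.6] open 0.232
scene pile (array([482.2, -68.6, 136.7,  42.5,  88.6]), np.float64(0.05959979034586288), 290, array([ 0.48392623, -0.04211873]))
top pile (array([482.6, -36.4,  70.6,  38.8,  89.4]), np.float64(0.05994958038671978), 238, array([ 0.48170755, -0.03236022]))
t 22.23 pos [582.2 -81.3  86.8] yaw -91.74 tilt [ 0.0033  0.0057 -1.    ] F [ 1.6  3.1 -2.6] open 0.226
```

View pics/w14.png

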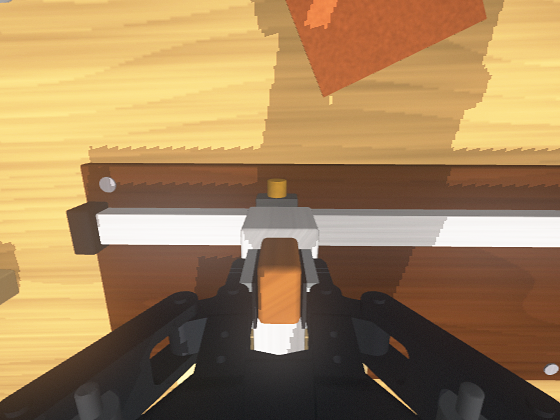

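View pics/scene3.png

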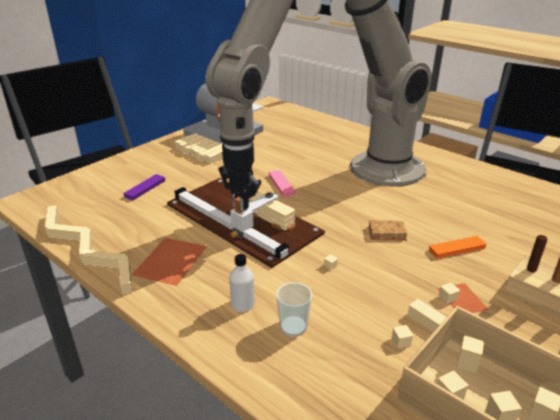

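Request:
apply_moves(commands=[[-1, 0, 0, 0, 0, 0, 0], [-1, 0, 0, 0, 0, 0, 0], [-1, 0, 0, 0, 0, 0, 0], [-1, 0, 0, 0, 0, 0, 0], [-1, 0, 0, 0, 0, 0, 0], [-1, 0, 0, 0, 0, 0, 0]])

```text
time_s: 22.73
tool_pos: [0.5822, -0.0813, 0.0868]
ee_rot: [[0.003, -0.03, -1.0], [0.006, -1.0, 0.03], [-1.0, -0.006, -0.003]]
force: [1.9, 1.9, -2.7]
opening: 0.23
```

```bash
python3 - <<'E'
from h import *
s=st(); print(np.abs(s["qd"]).max())
f=r.grab_frame("top"); st(); 
W=pts(f)
for q in ["cube_1","glue","jar","sanding_block","bar"]:
  for o in r.regions_of(q,f)[:3]:
    m=o["pixels"]; z=np.nanmedian(W[m][:,2])
    print(q,round(o["confidence"],2),rect(W,m,z-.004,z+.004)[0])
st()
E
```

```text
t 22.73 pos [582.2 -81.3  86.8] yaw -91.74 tilt [ 0.0033  0.0057 -1.    ] F [ 1.9  1.9 -2.7] open 0.23
0.0014368852670388996
t 22.78 pos [582.2 -81.3  86.8] yaw -91.74 tilt [ 0.0033  0.0057 -1.    ] F [ 2.2  1.9 -2.2] open 0.228
cube_1 0.61 [449.7 424.7  27.4  27.2 -20. ]
cube_1 0.57 [530.3 166.   24.1  23.9  -4.9]
glue 0.94 [759.  103.8  45.9  40.5 -85.3]
glue 0.15 [321.7 194.2  89.2  59.4 -51.1]
jar 0.92 [742.4 226.3  62.   49.6  24.3]
jar 0.39 [482.7 -29.5  55.7  37.2 -88.5]
sanding_block 0.62 [322.2 194.5  89.2  59.9 -50.5]
sanding_block 0.3 [449.9 426.1  31.1  29.7  67.6]
bar 0.7 [545.9 427.7  80.2  27.5  81.1]
t 23.03 pos [582.2 -81.3  86.8] yaw -91.75 tilt [ 0.0033  0.0057 -1.    ] F [ 1.4  1.8 -2.6] open 0.229
```

```bash
python3 - <<'E'
from h import *
print(r.hand_in()); st()
E
```

```text
the job is handed in; nothing more can be done
None
the job is handed in; nothing more can be done
```

I stacked both loose slats on the base slat, slid the guide by its handle until the ball dropped into the notch, and handed the job in at about 23 s, still holding the handle.

- **Pile:** In the last full view from the top camera, just before I slid the guide, the pile's top was at (481.7, -70.8) mm, yaw 88.1°. The base slat was first seen at (481.6, -71.1) mm, 88.2°. The wrist camera put the two added slats within about 0.3 mm of each other, with the pile's top at about 60 mm. Afterwards the guide arm and gripper partly hid the pile, so my last checks saw only parts of it, and those looked unchanged.
- **Guide:** Along the rail the force went from about -1 N to a +6 N pull, then reversed. At that point a 1 mm push moved the guide only 0.2 mm, against 4.5 N. The clamp's brass screw then stood nearly in line with the guide block. At hand-in the guide was still, with about 2 N left along the rail. The ball's drop could not be measured, so I judged the seat by feel only.
- **Bystanders:** The glue, jar, sanding block, bar and `cube_1` are within about 4 mm of their starting positions. One 30 mm cube is within about 1.5 mm. The last check did not find the other 30 mm cube, but it showed in its usual place in the final overall picture.
- **Disagreement between cameras:** The top and wrist cameras differed by 1 to 3.5 mm along y. For the slats I therefore compared things seen in the same camera. For the handle I aimed between the two readings.

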